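# Crank the slide stage to the index and clamp it

## Task

Crank the handwheel of the slide stage until the carriage's pointer lines up with the tip of the pointed index clip on the scale rail, to within 4 mm; the round-nosed clip is only a spare. Then swing the cam-lock lever fully home so that its slot draws the stud tight and clamps the stage at that setting, and let go. Do not shift the slide box, the petri dish or the amber jar that stand beside the stage.

Things in the scene. Friction and masses are not known exactly. Their poses are not given: they have to be found in the camera images.
- stage: Slide stage fixed to the bench: grey base plate 210 (x) x 540 (y) x 20 mm carrying the mechanism. Origin: centre of its underside, on the bench; z up, y along the slide's travel. In this frame (mm): handwheel axis at (0, 215), cam axis at (0, -220), both upright; scale rail at x 78 to 100, top z 46; carriage runs within y -135 to 135, top z 62.
- wheel_center (a point): Handwheel centre at rim height, 110 mm above the bench, on its upright axis. Level steel wheel: rim 156 mm across of 16 mm round bar, three 12 mm spokes 120 deg apart at rim height, one along this point's x axis (turns with the wheel). Hub 32 mm across, from 94 to 124 mm above the bench, on a 20 mm shaft. Under rim and spokes it is free down to 66 mm (gearbox and its boss).
- wheel (a joint): Handwheel angle (rad), growing clockwise seen from above; several turns each way. Takes 0.25 N m to turn, stays where left. One turn moves the carriage 50 mm: clockwise sends it away from the wheel (stage -y), counter-clockwise towards the wheel (stage +y). The screw holds: the carriage cannot be pushed along by hand.
- pointer (a point): Tip of the steel wedge on the far (+x) edge of the carriage, 51 mm above the bench, pointing along stage +x; same axes as the stage. It travels with the carriage, an aluminium plate 115 x 90 mm with a white tray of three glass slides.
- index_tip (a point): Sharp tip of the pointed index clip, an aluminium clip 63 x 26 x 22 mm fixed on the scale rail, 57 mm above the bench, pointing along stage -x at the carriage; same axes as the stage. The pointer is lined up when its stage y equals this tip's. May be on either side of the carriage; fixed for the run.
- spare: Spare clip fixed on the same rail, on the other side of the carriage: same aluminium, 53 mm long, but with a round nose 44 mm across in place of the point. It marks nothing. Origin: in its underside, on the rail.
- cam (a joint): Cam lock lever angle (rad): 0 = open, lever along stage +x; grows clockwise seen from above to a hard stop at 1.75, lever along stage -y and a little to -x. Starts at 0 to 0.3, stays where left, takes 0.25 N m. The disc's spiral slot draws the headed stud 10 mm along stage -y over the full swing, closing the jaw on the end bracket: tight from 1.6 up.
- cam_grip (a point): Top centre of the black upright grip at the lever's end: a round post 20 mm across, foot 78 mm and top 128 mm above the bench, 95 mm out from the cam's upright axis. The x axis points outward along the lever.
- stud_head (a point): Top centre of the stud's round head, 18 mm across, 85 mm above the bench, in the cam's slot: 28 mm from the cam's axis (towards the carriage) when open, 18 mm when drawn tight.
- slide_box: Bystander, not needed and not to be shifted: a closed grey slide box with white lid, 85 x 100 x 34 mm. Origin: centre of its underside.
- petri_dish: Bystander, not needed and not to be shifted: a covered clear petri dish, 90 mm across, 18 mm high. Origin: centre of its underside.
- reagent_bottle: Bystander, not needed and not to be shifted: an amber jar, 60 mm across, 120 mm high. Origin: centre of its underside.

How it is judged:
On the way, in this order (a step that is already met when the one before it is completed fails the run):
1. the carriage's pointer is lined up with the index tip (within 4 mm) while the cam lock is still open (y of pointer in the frame of index_tip between -0.004 and 0.004 m and value of joint cam below 1 rad), for 0.3 s.
2. the cam lock is swung home (1.6 rad or more) (value of joint cam above 1.6 rad), for 0.2 s.
At the end, for the whole second after the job is handed in: The pointer stands within 4 mm of the index tip along the rail, the cam lever is home (1.6 rad or more of 1.75), the handwheel is at rest (y of pointer in the frame of index_tip between -0.004 and 0.004 m and value of joint cam above 1.6 rad and velocity of joint wheel between -0.1 and 0.1 rad/s); the robot touches nothing.
It fails at once if a bystander (slide box, petri dish or amber jar) is shifted by more than 30 mm (distance of any of slide_box, petri_dish, reagent_bottle from where it was at the start of the episode above 0.03 m).
It also fails if it takes over 64 s, if anything falls off the work surface, if the arm or the gripper's body presses on something with over 40 N, if the wrist force passes 120 N, or if a joint passes its speed limit or range.

## Robot

A 6-joint arm with a two-finger parallel gripper is mounted at the origin on the work surface. World frame = base frame: x ahead of the robot, y to its left, z up, the work surface at z = 0. Lengths are in m, angles in rad, forces in N, time in s.
With the tool pointing down it reaches from about 0.35 to 0.975 m from the base axis. Payload 4.9 kg.
Tool frame: the origin (TCP) lies at the very end of the fingers, on their centre line; the grasp point (between the pads) lies 19 mm behind it (manip.grip_depth is the distance from the TCP to the grasp point, in m); z points along the fingers, x is the direction in which the jaws open and shut, and the axes are right-handed (so a half turn about z gives the same grasp; the last joint's range is limited). The gripper opens to 85 mm and grips with 20 to 120 N. Pads are 22 mm wide; open, the fingers measure 114 mm over their backs; the gripper's body (76 mm by 85 mm) begins 54 mm behind the grasp point. The pads swing forward as they close: fully open they stand 13 mm farther back than shut.
Start: joints at [1.159, 0.053, 1.613, -0, 1.476, -0.119], TCP at [0.18, 0.598, 0.231] pointing down, gripper open.
Joint ranges: [-3.01, 3.01], [-1.01, 2.22], [0.06, 2.58], [-1.02, 4.17], [0.09, 2.62], [-3.14, 3.14]. Speed limits (rad/s): [2.57, 2.57, 3.14, 3.14, 3.14, 3.14].

## Interface

Orientations are given as a unit quaternion [w, x, y, z].
In Python, from plant import manip gives the robot as it stands. The module is installed in compiled form; this text tells all that it offers.
- The arm moves only by the shell command python3 -m crank 'ROWS' [OPENING]. ROWS is JSON, a list of rows, each a list of 4 numbers: the shift along the tool's x, y, z in cm, then the turn about the tool's z in units of 6 degrees (1.0 is 6 degrees). A call has 1 to 10 rows; each row shifts and turns the commanded pose from where the row before left it, along the tool's axes as they then stand; what a row does not reach is not made up. A row lasts 1/12 s, in which the tool goes at most 41.7 mm and 7.16 degrees, less where a joint would pass 70% of its speed; a pose out of reach is approached as far as the arm can. A call with a gripper value outside its range is refused whole. OPENING is the opening, from 0 (shut) to 1 (fully open), set as the call begins (- or left out, the last holds). The fingers move at their own pace and stop on an object; the grip force is fixed at half the most. Time passes only in rows, so rows that do not move let the fingers close. It gives the time, the measured TCP pose, the force and the opening at its end, in the units of the state.
- manip.state(): the state, without advancing time (a new reading comes with each control period).
- manip.grab_frame(name): name is "scene" or "top"; returns a dict with "img" (480x640x3 uint8, red, green, blue), "intrinsics" (3x3 intrinsics, pixels), "D" ([k1, k2, p1, p2, k3] as OpenCV has them; the pictures are not rectified), "position" and "orientation" of the camera in the world. Camera axes: x right, y up, looking along -z (the intrinsics and any distortion apply to the point x, -y, -z); pixel columns grow to the right and rows downward; lengths in m; the calibration is good to about 2 mm. A picture is of the moment at which its call begins. There is no depth.
- manip.job_done(): hands the job in, once; it reports no verdict.
The state is a dict: "time": time; "joint_pos": joint angles; "joint_vel": joint speeds; "joint_efforts": joint torques, N m; "tool_pos": TCP position; "tool_rot": TCP orientation; "contact_force": force on the tool from outside, world axes, zero at the start; "ft_torque": the same for the moment, N m; "gripper_width": opening from 0.0 (shut) to 1.0 (fully open).
Only numpy, scipy, OpenCV 4.12 (cv2) and the standard library are available. Lean on these libraries where they do the work, as an engineer would, in place of code of your own. Each camera call takes 0.05 s, during which the arm holds its last target.

## Working session

There is one attempt and no reset: what is moved stays moved. The work goes in short steps, Python scripts to look and compute and a shell command to move; the robot and the scene stay as the last step left them, time stands still between calls to the robot, and variables do not carry over. Pictures are saved under pics/ and viewed, and the job is handed in when it is done.

```bash
mkdir -p pics; cat > h.py <<'E'
import numpy as np, cv2
from scipy.spatial.transform import Rotation as R
from plant import manip
def grab(n):
    f=manip.grab_frame(n); return f
def ray(f,px):
    K=np.array(f["intrinsics"],float);D=np.array(f["D"],float)
    p=cv2.undistortPoints(np.array([[px]],float),K,D)[0,0]
    d=np.array([p[0],-p[1],-1.0])
    q=f["orientation"]; r=R.from_quat([q[1],q[2],q[3],q[0]])
    return np.array(f["position"],float), r.apply(d)
def onz(f,px,z):
    o,d=ray(f,px); return o+d*(z-o[2])/d[2]
def proj(f,P):
    q=f["orientation"]; r=R.from_quat([q[1],q[2],q[3],q[0]])
    c=r.inv().apply(np.atleast_2d(P)-np.array(f["position"])); c=c*[1,-1,-1]
    return cv2.projectPoints(c,np.zeros(3),np.zeros(3),np.array(f["intrinsics"],float),np.array(f["D"],float))[0][:,0]
def save(f,n): cv2.imwrite(n,cv2.cvtColor(f["img"],cv2.COLOR_RGB2BGR))
E
python3 - <<'E'
from h import *
s=manip.state(); print(s)
for n in("scene","top"):
    f=grab(n); save(f,f"pics/{n}0.png"); print(n,f["position"],f["orientation"],f["intrinsics"],f["D"])
    np.save(f"{n}0.npy",f,allow_pickle=True)
E
```

```text
{'time': 0.0, 'joint_pos': array([ 1.15899838e+00,  5.33459281e-02,  1.61432730e+00,  3.79427940e-06,
        1.47601878e+00, -1.18983387e-01]), 'joint_vel': array([ 3.22875986e-04,  7.25962525e-04,  3.19926357e-03, -3.98329649e-04,
       -6.81710159e-04, -6.12728558e-06]), 'joint_efforts': array([ 3.28719514e-03, -3.93671072e+01, -3.70189655e+01,  1.37516322e-04,
        6.72414477e-03, -1.68649755e-06]), 'tool_pos': array([0.18013477, 0.59780757, 0.23004992]), 'tool_rot': array([ 5.19932530e-04,  8.02697655e-01,  5.96385255e-01, -9.11865766e-04]), 'contact_force': array([-0.00356562, -0.38121209,  0.28567261]), 'ft_torque': array([ 0.02714609, -0.03262775,  0.02609906]), 'gripper_width': 0.9982422559921929}
scene [1.03950606 0.21045267 0.88388411] [0.50362923 0.13618151 0.21576724 0.82538275] [[558.92050725   0.         315.84032053]
 [  0.         558.92050725 240.34114023]
 [  0.           0.           1.        ]] [0.00798547 0.         0.         0.         0.        ]
top [0.41015783 0.01673232 1.11418037] [-0.70252212 -0.06495221  0.06793271  0.70542826] [[528.97499966   0.         317.73941976]
 [  0.         528.97499966 246.40413065]
 [  0.           0.           1.        ]] [-0.07591933  0.          0.          0.          0.        ]
```

View pics/scene0.png

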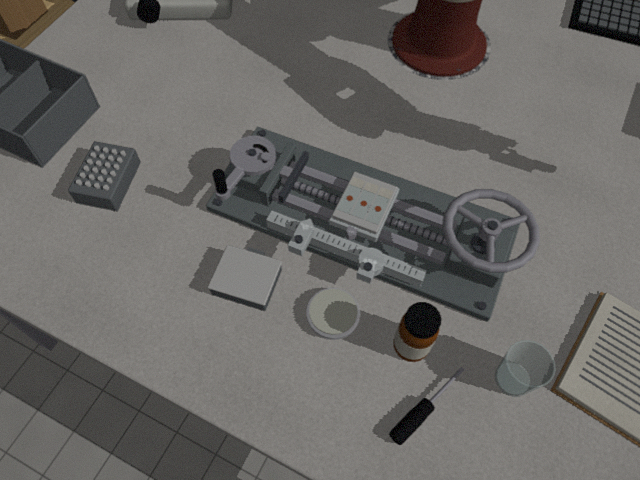

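View pics/top0.png

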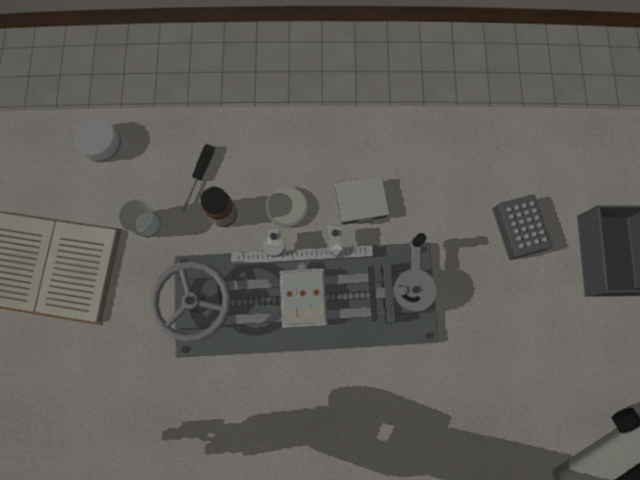

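```bash
python3 - <<'E'
from h import *
t=np.load("top0.npy",allow_pickle=True).item(); s=np.load("scene0.npy",allow_pickle=True).item()
def crop(f,x0,y0,w,h,k,n):
    i=f["img"][y0:y0+h,x0:x0+w]; i=np.clip(i.astype(float)*1.6,0,255).astype(np.uint8)
    i=cv2.resize(i,None,fx=k,fy=k,interpolation=cv2.INTER_CUBIC); cv2.imwrite(n,cv2.cvtColor(i,cv2.COLOR_RGB2BGR))
crop(t,145,220,150,145,4,"pics/t_wheel.png")
crop(t,240,220,200,140,4,"pics/t_mid.png")
crop(s,200,130,200,150,4,"pics/s_mid.png")
for p in[(176,257),(438,342),(178,355),(190,299)]: print(p,onz(t,p,.02 if p[0]!=190 else .11))
E
```

```text
(176, 257) [0.59694153 0.31039537 0.02      ]
(438, 342) [ 0.41810347 -0.23403862  0.02      ]
(178, 355) [0.39394537 0.29790896 0.02      ]
(190, 299) [0.50034654 0.2557987  0.11      ]
```

View pics/t_wheel.png

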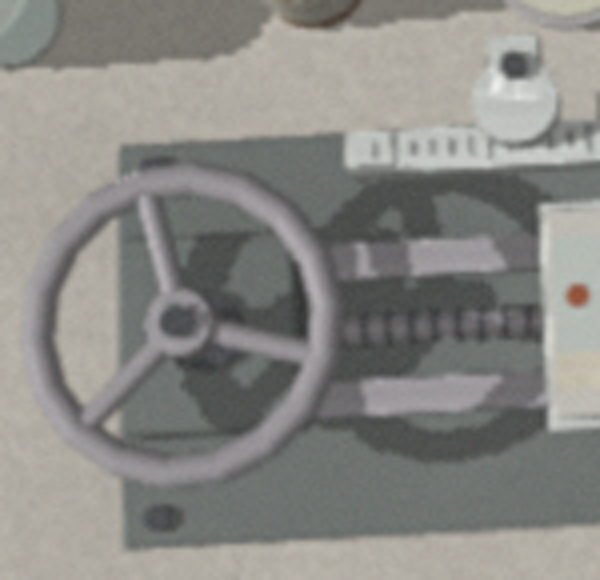

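View pics/t_mid.png

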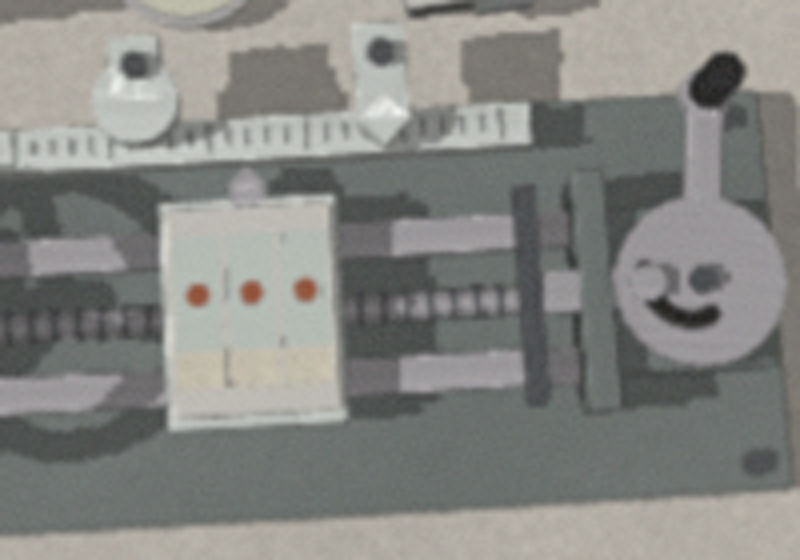

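View pics/s_mid.png

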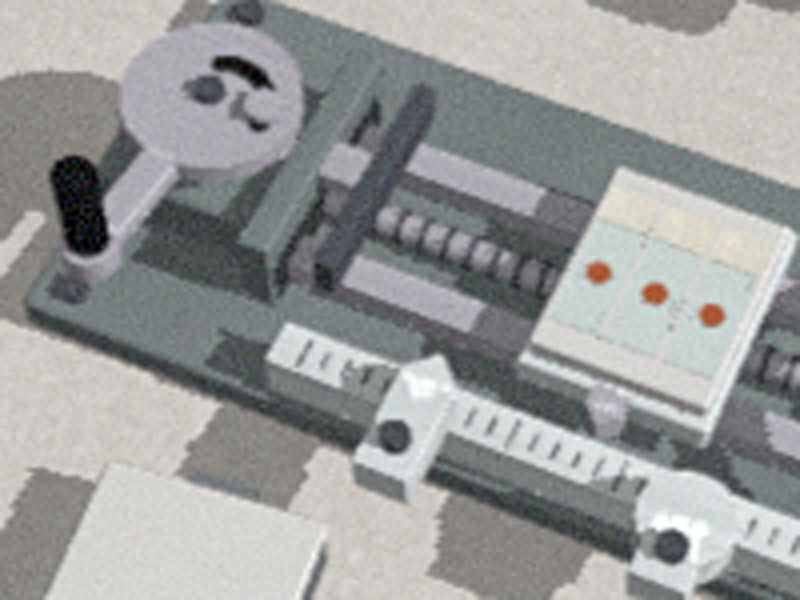

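```bash
python3 - <<'E'
from h import *
t=np.load("top0.npy",allow_pickle=True).item(); s=np.load("scene0.npy",allow_pickle=True).item()
c=lambda a,b,x0,y0:(a/4+x0-.375,b/4+y0-.375)
W=[onz(t,c(178,320,145,220),.124)]
# plate corners from top: (120,145),(127,550) of wheel crop ; (797,490) of mid crop
A=onz(t,c(120,146,145,220),.02);B=onz(t,c(126,550,145,220),.02);C=onz(t,c(797,486,240,220),.02)
print("W",W,"A",A,"B",B,"C",C, np.linalg.norm(A-B),np.linalg.norm(B-C))
# wheel rim ext points left/right/top/bottom in crop
for p in[(24,325),(340,320),(178,165),(175,485)]: print(onz(t,c(*p,145,220),.11))
disc=[onz(t,c(*p,240,220),.08) for p in[(614,280),(786,280),(700,196),(700,366)]]; print("disc",np.array(disc))
print("pt",onz(t,c(246,169,240,220),.051),onz(s,c(605,436,200,130),.051))
print("ix",onz(t,c(387,147,240,220),.057),onz(s,c(437,355,200,130),.057))
print("grip top",onz(t,c(733,62,240,220),.128),onz(s,c(75,168,200,130),.128))
E
```

```text
W [array([0.49791546, 0.25407836, 0.124     ])] A [0.59882124 0.3134077  0.02      ] B [0.38965465 0.30161601 0.02      ] C [ 0.4198583  -0.23592126  0.02      ] 0.20949870503197746 0.5383851545198189
[0.49675297 0.3315428  0.11      ]
[0.49908029 0.17995764 0.11      ]
[0.57391628 0.26033318 0.11      ]
[0.42152086 0.25606881 0.11      ]
disc [[ 0.52011661 -0.13582013  0.08      ]
 [ 0.5195736  -0.22090438  0.08      ]
 [ 0.56158367 -0.17983331  0.08      ]
 [ 0.47771357 -0.17676531  0.08      ]]
pt [0.58072452 0.0457224  0.051     ] [0.58547968 0.05262847 0.051     ]
ix [ 0.59077571 -0.02589503  0.057     ] [ 0.58564664 -0.02852991  0.057     ]
grip top [ 0.61918463 -0.18908444  0.128     ] [ 0.61266237 -0.18432947  0.128     ]
```

```bash
python3 -m crank '[[0,0,0,-1],[0,0,0,-1],[0,0,0,-1],[0,0,0,-0.33],[0,0,0,0]]' 0 && python3 -m crank '[[-2.6,2.5,0,0],[-2.6,2.5,0,0],[-2.6,2.5,0,0],[-2.6,2.5,0,0],[-2.6,2.5,0,0],[-2.6,2.5,0,0],[-2.6,2.5,0,0],[-2.6,2.5,0,0],[-2.6,2.5,0,0],[-2.6,2.5,0,0]]' && python3 -m crank '[[-2.6,2.5,0,0],[-2.6,2.5,0,0],[0,0,0,0],[0,0,0,0],[0,0,0,0]]'; cat > st.py <<'E'
from h import *
yaw=np.deg2rad(3.2);C=np.array([.5093,.0387])
ex=np.array([np.cos(yaw),np.sin(yaw)]);ey=np.array([-np.sin(yaw),np.cos(yaw)])
def stg(p): d=np.asarray(p)[:2]-C; return np.array([d@ex,d@ey])*1000
def show():
    s=manip.state();q=s["tool_rot"];m=R.from_quat([q[1],q[2],q[3],q[0]]).as_matrix()
    p=stg(s["tool_pos"]);w=p-[0,215]
    print("t %.2f stage mm"%s["time"],p.round(1),"z",round(s["tool_pos"][2]*1000,1),"rel wheel r %.1f ang %.1f"%(np.hypot(*w),np.degrees(np.arctan2(w[1],w[0]))),"toolx ang",np.degrees(np.arctan2(m[1,0],m[0,0])).round(1)-3.2,"F",s["contact_force"].round(1),"j",s["joint_pos"].round(2),"g",round(s["gripper_width"],2))
if __name__=="__main__": show()
E
python3 st.py
```

```text
time: 0.52
tool_pos: [0.1803, 0.5981, 0.2306]
tool_rot: [0.0, 0.687, 0.727, -0.001]
contact_force: [0.2, -0.3, -0.3]
gripper_width: 0.303
time: 1.35
tool_pos: [0.4454, 0.3512, 0.2311]
tool_rot: [-0.0, 0.688, 0.726, -0.0]
contact_force: [0.5, 0.7, 0.3]
gripper_width: 0.002
time: 1.77
tool_pos: [0.497, 0.3036, 0.2309]
tool_rot: [-0.0, 0.687, 0.726, -0.0]
contact_force: [0.2, -0.7, -1.1]
gripper_width: 0.001
t 1.77 stage mm [  2.5 265.2] z 230.9 rel wheel r 50.3 ang 87.1 toolx ang 89.89999999999999 F [ 0.2 -0.7 -1.1] j [ 0.42 -0.05  1.71  0.    1.48 -1.21] g 0.0
```

```bash
python3 -m crank '[[-0.6,0.5,1,0],[-0.6,0.5,1,0],[0,0,2,0],[0,0,2,0],[0,0,2,0],[0,0,1,0],[0,0,0,0],[0,0,0,0]]'; python3 st.py; cat > v.py <<'E'
import sys
from st import *
def crop(f,x0,y0,w,h,k,n):
    i=f["img"][y0:y0+h,x0:x0+w]; i=np.clip(i.astype(float)*1.7,0,255).astype(np.uint8)
    i=cv2.resize(i,None,fx=k,fy=k,interpolation=cv2.INTER_CUBIC); cv2.imwrite(n,cv2.cvtColor(i,cv2.COLOR_RGB2BGR))
if __name__=="__main__":
    n,tag,x0,y0,w,h,k=sys.argv[1:]
    f=grab(n); np.save(f"{tag}.npy",f,allow_pickle=True); crop(f,int(x0),int(y0),int(w),int(h),int(k),f"pics/{tag}.png")
E
python3 v.py scene a1 300 80 260 200 3; python3 v.py top a2 130 200 220 170 3
```

```text
time: 2.43
tool_pos: [0.5074, 0.2922, 0.1404]
tool_rot: [-0.0, 0.687, 0.727, -0.001]
contact_force: [0.3, -0.0, 0.7]
gripper_width: -0.004
t 2.43 stage mm [ 12.3 253.2] z 140.4 rel wheel r 40.1 ang 72.2 toolx ang 90.0 F [ 0.3 -0.   0.7] j [ 0.4   0.03  1.79 -0.    1.32 -1.23] g -0.0
```

View pics/a1.png

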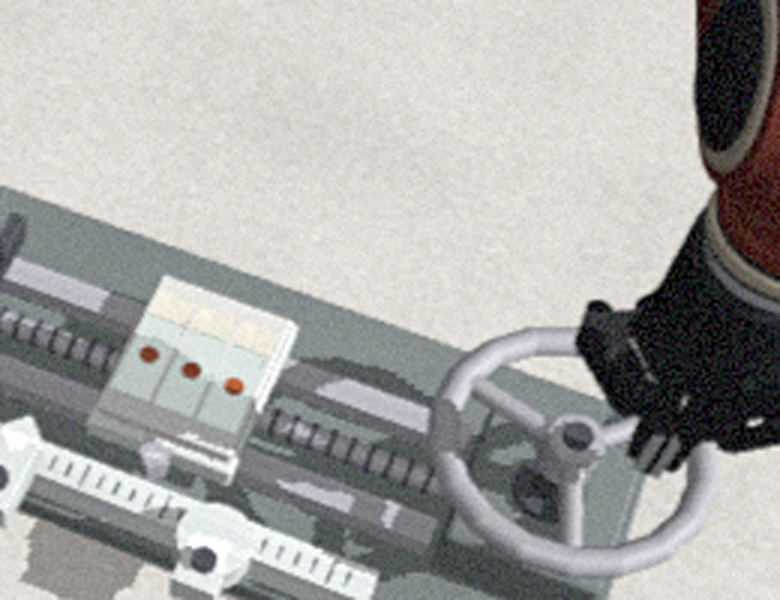

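View pics/a2.png

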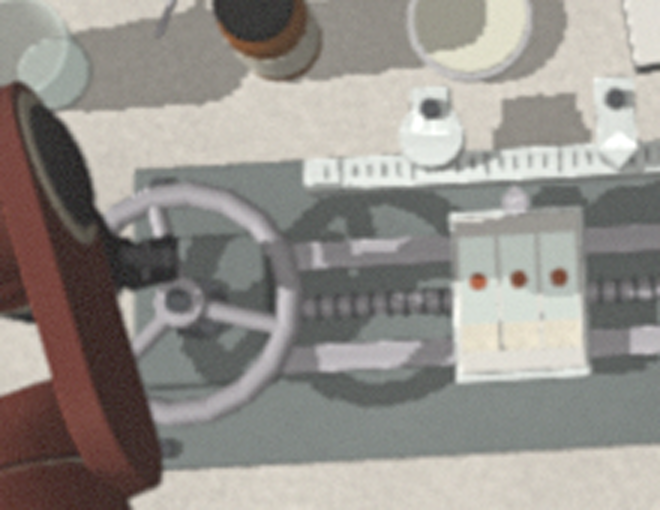

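```bash
python3 -m crank '[[0,0,1.5,0],[0,0,1.5,0],[0,0,1.5,0],[0,0,0.9,0],[0,0,0,0]]'; python3 st.py; python3 -m crank '[[-0.45,0.94,0,0],[-0.68,0.79,0,0],[-0.86,0.59,0,0],[-0.98,0.35,0,0],[-1.04,0.08,0,0],[-1.03,-0.19,0,0],[0,0,0,0]]'; python3 st.py;  python3 v.py scene b1 300 80 260 200 3
```

```text
time: 2.95
tool_pos: [0.5072, 0.2919, 0.0861]
tool_rot: [-0.0, 0.687, 0.727, -0.001]
contact_force: [-0.7, 0.1, 0.4]
gripper_width: 0.003
t 2.95 stage mm [ 12.1 252.9] z 86.1 rel wheel r 39.8 ang 72.4 toolx ang 90.0 F [-0.7  0.1  0.4] j [ 0.4   0.09  1.82 -0.    1.23 -1.23] g 0.0
time: 3.53
tool_pos: [0.5388, 0.2428, 0.0894]
tool_rot: [0.001, 0.688, 0.726, 0.002]
contact_force: [1.7, 1.0, -1.3]
gripper_width: 0.001
t 3.53 stage mm [ 40.9 202.2] z 89.4 rel wheel r 42.9 ang -17.4 toolx ang 89.89999999999999 F [ 1.7  1.  -1.3] j [ 0.3   0.1   1.81  0.    1.23 -1.33] g 0.0
```

View pics/b1.png

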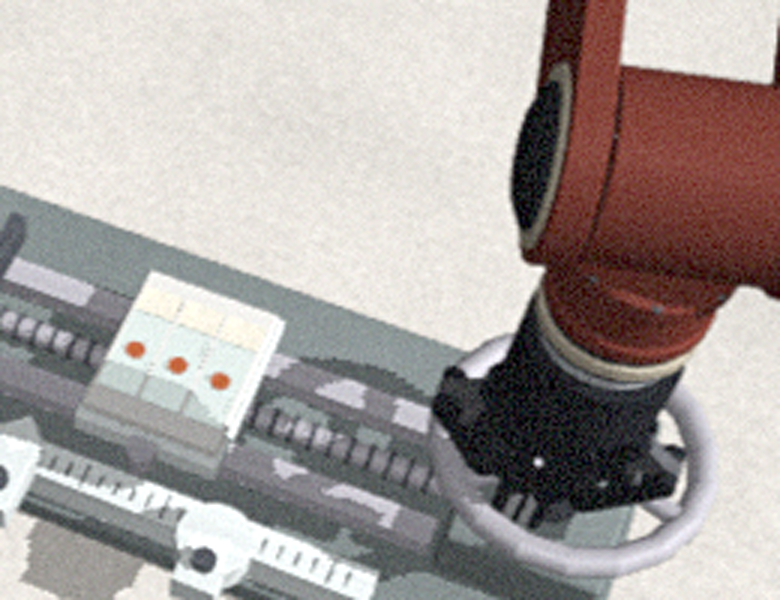

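```bash
python3 -m crank '[[-0.94,-0.6,0.1,0],[-0.75,-0.75,0.1,0],[-0.59,-0.86,0,0],[-0.35,-0.98,0,0],[-0.08,-1.04,0,0],[0.19,-1.03,0,0],[0.45,-0.94,0,0],[0.68,-0.79,0,0],[0.86,-0.59,0,0],[0.98,-0.35,0,0]]'; python3 st.py;  python3 v.py scene b2 200 130 260 200 3
```

```text
time: 4.42
tool_pos: [0.4601, 0.2415, 0.0879]
tool_rot: [0.004, 0.687, 0.726, 0.001]
contact_force: [4.8, -9.3, 1.2]
gripper_width: -0.001
t 4.42 stage mm [-37.8 205.3] z 87.9 rel wheel r 39.1 ang -165.6 toolx ang 90.0 F [ 4.8 -9.3  1.2] j [ 0.34 -0.07  1.98 -0.01  1.22 -1.28] g -0.0
```

View pics/b2.png

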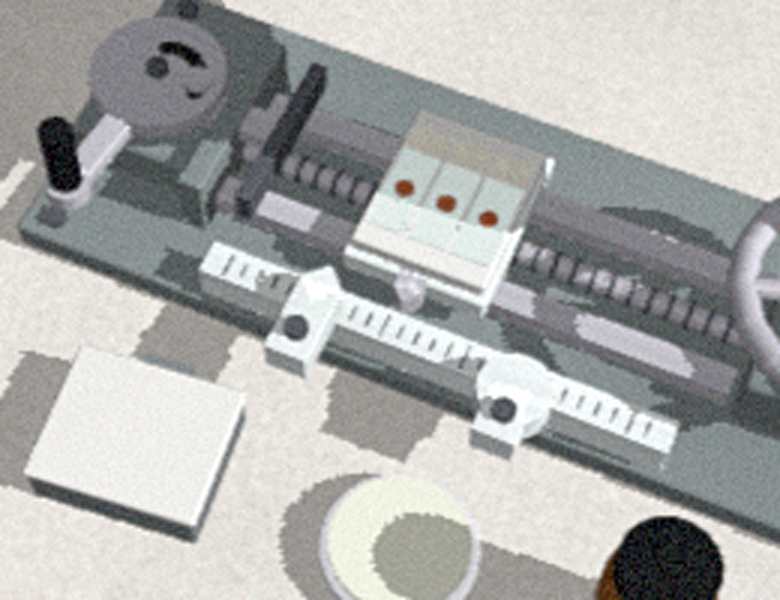

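```bash
python3 -m crank '[[1.04,-0.08,0,0],[1.03,0.19,0,0],[0.94,0.45,0,0],[0.79,0.68,0,0],[0.59,0.86,0,0],[0.35,0.98,0,0],[0.08,1.04,0,0],[-0.19,1.03,0,0],[-0.45,0.94,0,0],[-0.68,0.79,0,0]]'; python3 st.py;  python3 v.py scene b3 200 130 260 200 3;  python3 v.py top b4 240 220 200 140 4
```

```text
time: 5.3
tool_pos: [0.5205, 0.2836, 0.0838]
tool_rot: [-0.004, 0.687, 0.727, -0.002]
contact_force: [-8.6, 6.8, 0.3]
gripper_width: 0.003
t 5.30 stage mm [ 24.9 243.9] z 83.8 rel wheel r 38.1 ang 49.3 toolx ang 90.0 F [-8.6  6.8  0.3] j [ 0.37  0.12  1.8   0.01  1.23 -1.26] g 0.0
```

View pics/b3.png

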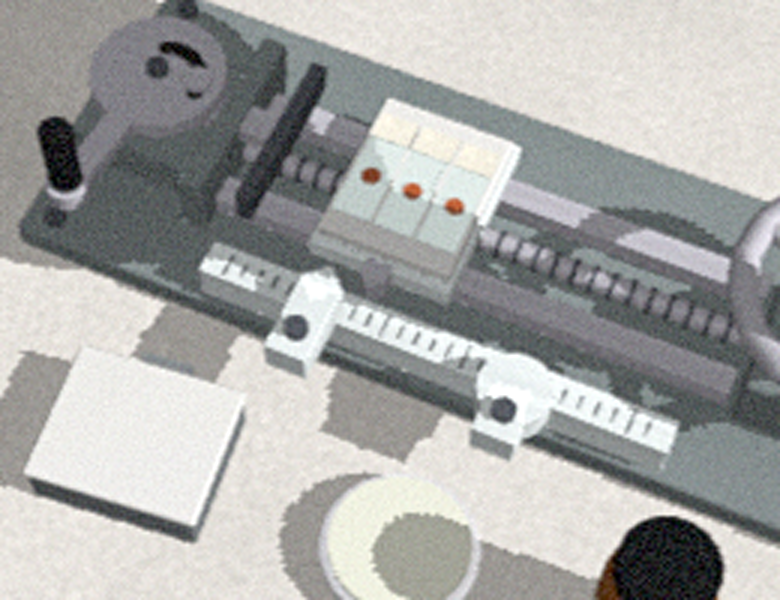

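View pics/b4.png

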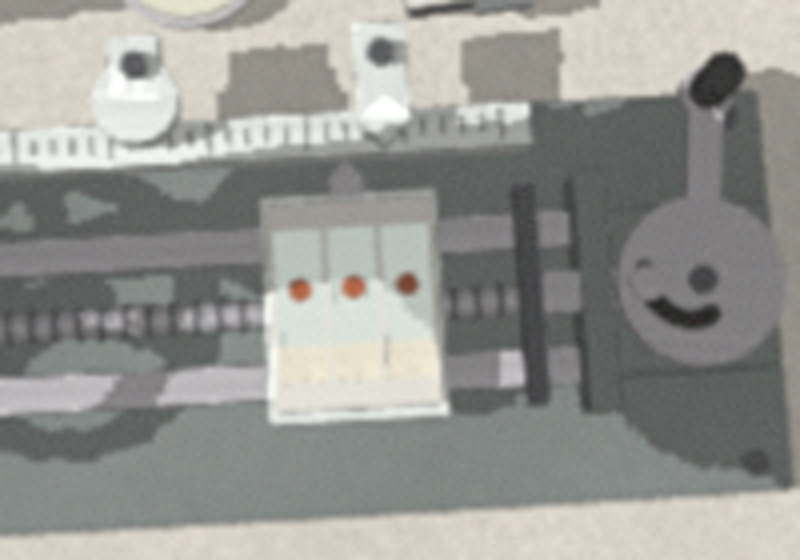

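```bash
cat > z.py <<'E'
import sys
from v import *
tag,x0,y0,w,h,k=sys.argv[1:6+1]
f=np.load(tag+".npy",allow_pickle=True).item()
g=dict(f); i=f["img"].astype(float)
i=cv2.GaussianBlur(i,(0,0),0.5); g["img"]=np.clip(i*1.5,0,255)
crop(g,int(x0),int(y0),int(w),int(h),int(k),f"pics/{tag}z.png")
E
python3 z.py b4 310 245 50 40 12; python3 z.py b3 270 190 70 50 10
python3 - <<'E'
from st import *
t=np.load("b4.npy",allow_pickle=True).item(); s=np.load("b3.npy",allow_pickle=True).item()
print(t["position"],np.load("top0.npy",allow_pickle=True).item()["position"])
# where image predicted: index tip at stage (66?)
E
```

```text
[0.41015783 0.01673232 1.11418037] [0.41015783 0.01673232 1.11418037]
```

View pics/b4z.png

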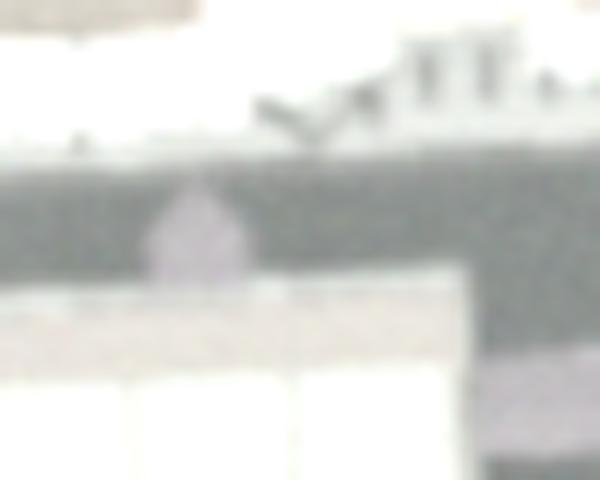

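View pics/b3z.png

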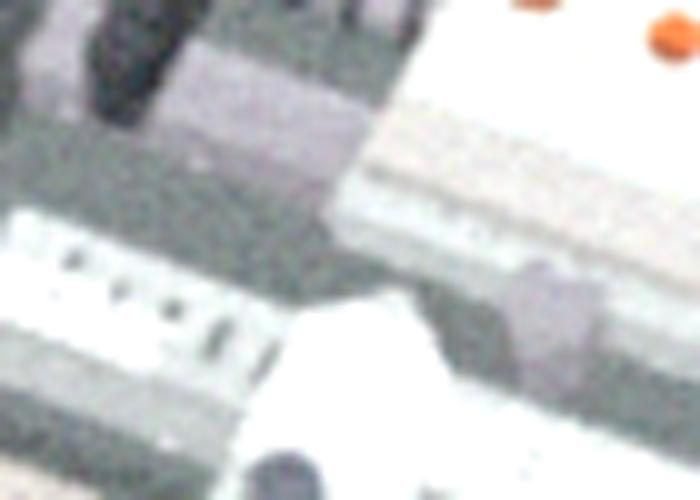

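```bash
sed -i 's/i\*1.5/i*0.8/' z.py
python3 z.py b4 310 245 50 40 14; python3 z.py b3 270 190 70 50 10

```

```text
(no output)
```

View pics/b4z.png

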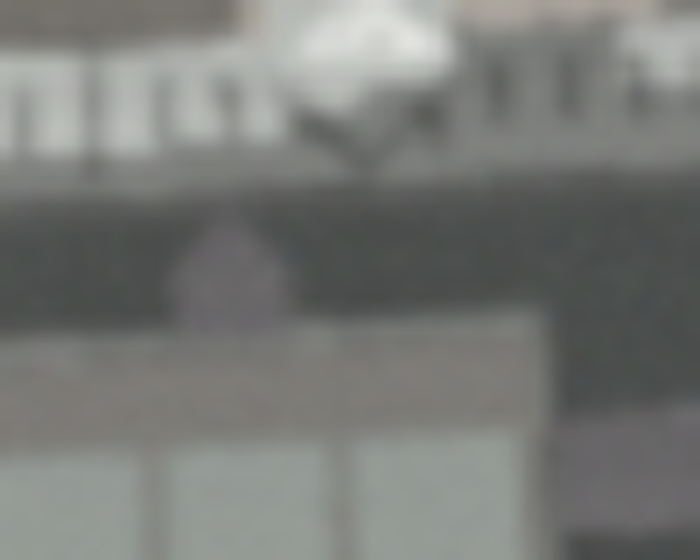

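View pics/b3z.png

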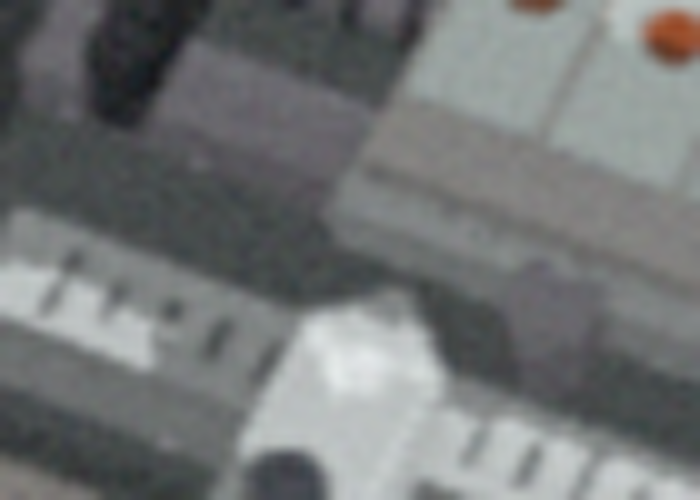

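```bash
python3 - <<'E'
from st import *
t=np.load("b4.npy",allow_pickle=True).item(); s=np.load("b3.npy",allow_pickle=True).item()
t0=np.load("top0.npy",allow_pickle=True).item()
print("top pt",stg(onz(t,(325.9,259.7),.051)),"ix",stg(onz(t,(335.75,256.1),.057)), stg(onz(t,(335.75,256.1),.046)))
for z in(.046,.057,.068): print("scene ix",z,stg(onz(s,(310,218.7),z)))
print("scene pt",stg(onz(s,(270+53.8,190+39.5),.051)))
# carriage dots travel, z~.066
print("dot", stg(onz(t0,(240+251/4,220+292/4),.068))-stg(onz(t,(240+354/4,220+287/4),.068)))
# dots centroid
for f in (t0,t):
    i=f["img"].astype(int); m=((i[...,0]>i[...,1]*1.6)&(i[...,0]>50)).astype(np.uint8)[270:310,270:350]
    n,l,st,c=cv2.connectedComponentsWithStats(m); print([(c[k]+[270,270]).round(1) .tolist()+[st[k,4]] for k in range(1,n) if st[k,4]>5], [stg(onz(f,c[k]+[270,270],.068)).round(1) for k in range(1,n) if st[k,4]>5])
E
```

```text
top pt [ 73.17346604 -47.58192277] ix [ 78.38308764 -67.81459396] [ 80.24139526 -68.34957343]
scene ix 0.046 [ 66.07126002 -72.13906345]
scene ix 0.057 [ 72.27957846 -69.32925078]
scene ix 0.068 [ 78.4878969  -66.51943811]
scene pt [ 79.16481888 -40.03463577]
dot [ 0.5756417  51.08542714]
[[302.4, 292.7, np.int32(10)], [316.0, 292.0, np.int32(9)], [289.0, 293.2, np.int32(10)]] [array([7.1, 3.6]), array([  6.8, -23.4]), array([ 7.6, 30.1])]
[[314.5, 292.0, np.int32(8)], [328.0, 291.0, np.int32(9)]] [array([  7. , -20.4]), array([  7.4, -47.3])]
```

```bash
python3 -m crank '[[-0.86,0.59,0,0],[-0.98,0.35,0,0],[-1.04,0.08,0,0],[-1.03,-0.25,0,0],[-0.94,-0.5,0,0],[-0.79,-0.68,0,0],[-0.59,-0.86,0,0],[-0.35,-0.98,0,0],[0,0,0,0],[0,0,0,0]]'; python3 st.py;  python3 v.py scene c3 200 130 260 200 3;  python3 v.py top c4 240 220 200 140 4;python3 z.py c4 310 245 50 40 14
```

```text
time: 6.23
tool_pos: [0.5066, 0.2152, 0.0871]
tool_rot: [0.001, 0.687, 0.727, 0.002]
contact_force: [3.6, 0.3, 1.3]
gripper_width: -0.004
t 6.23 stage mm [  7.2 176.4] z 87.1 rel wheel r 39.3 ang -79.5 toolx ang 90.0 F [3.6 0.3 1.3] j [ 0.27  0.01  1.91 -0.    1.22 -1.36] g -0.0
```

View pics/c3.png

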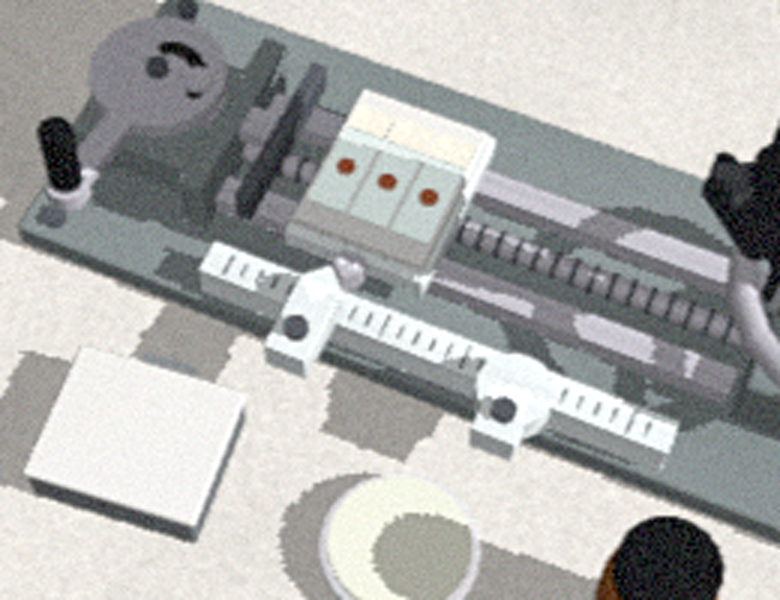

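View pics/c4z.png

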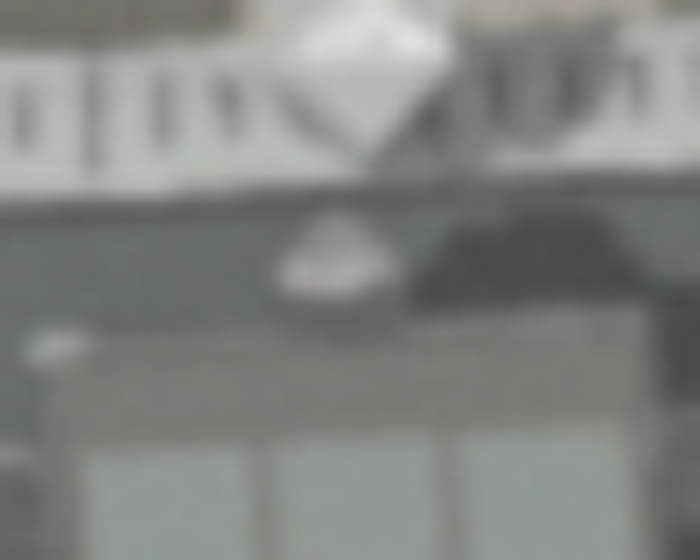

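```bash
cat > m.py <<'E'
import sys
from st import *
tag=sys.argv[1]; a=list(map(float,sys.argv[2:6]))
t=np.load(tag+".npy",allow_pickle=True).item()
p=stg(onz(t,(310+a[0]/14-.46,245+a[1]/14-.46),.051)); q=stg(onz(t,(310+a[2]/14-.46,245+a[3]/14-.46),.057))
print("pt",p,"ix",q,"pt-ix",p[1]-q[1])
i=t["img"].astype(int); m=((i[...,0]>i[...,1]*1.6)&(i[...,0]>40)).astype(np.uint8)[270:310,270:370]
n,l,st,c=cv2.connectedComponentsWithStats(m); print([stg(onz(t,c[k]+[270,270],.068)).round(1) for k in range(1,n) if st[k,4]>4])
E
python3 m.py c4 338 208 367 161
```

```text
pt [ 72.8497128  -63.44845129] ix [ 78.50573713 -67.83148972] pt-ix 4.3830384295885025
[array([  6.8, -89.6]), array([  6.7, -63.5])]
```

```bash
python3 -m crank '[[-0.07,-1.04,0,0],[0.2,-1.02,0,0],[0.05,-0.14,0,0],[0,0,0,0],[0,0,0,0]]'; python3 st.py;  python3 v.py scene d3 200 130 260 200 3;  python3 v.py top d4 240 220 200 140 4;python3 z.py d4 310 245 50 40 14;python3 z.py d3 270 190 70 50 10
```

```text
time: 6.75
tool_pos: [0.4845, 0.2155, 0.0863]
tool_rot: [0.002, 0.687, 0.727, 0.001]
contact_force: [5.7, -0.2, 2.3]
gripper_width: 0.004
t 6.75 stage mm [-14.9 178. ] z 86.3 rel wheel r 39.9 ang -111.9 toolx ang 90.0 F [ 5.7 -0.2  2.3] j [ 0.28 -0.04  1.96 -0.    1.22 -1.35] g 0.0
```

View pics/d4.png

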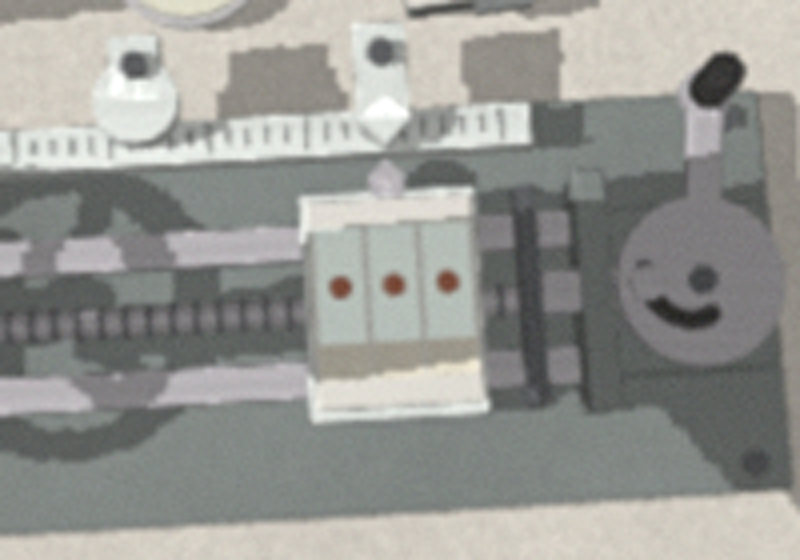

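View pics/d4z.png

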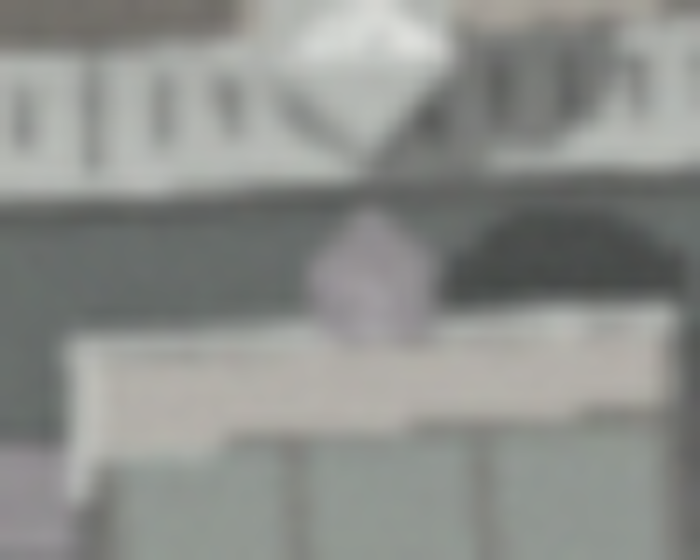

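View pics/d3z.png

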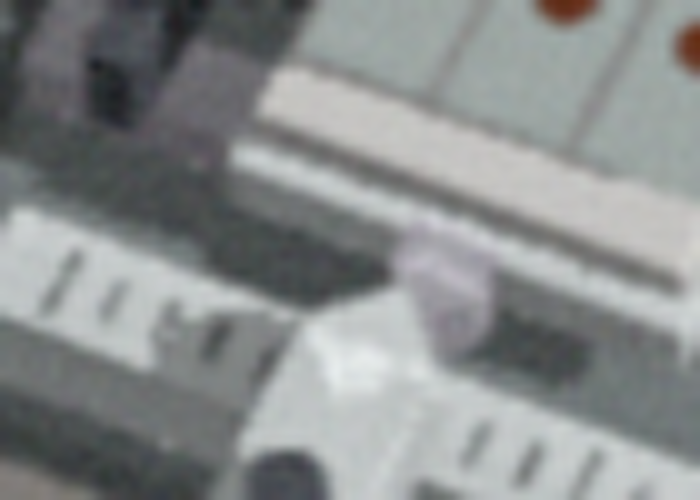

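```bash
python3 m.py d4 372 206 367 161; python3 - <<'E'
from st import *
# same x-direction lines: where does a stage-x line at the pointer's y land in the top zoom crop
t=np.load("d4.npy",allow_pickle=True).item(); s=np.load("d3.npy",allow_pickle=True).item()
def w(x,y,z): 
    p=C+ex*x/1000+ey*y/1000; return [p[0],p[1],z]
for y in (-66,-68,-70):
    a=proj(t,[w(73,y,.051),w(78,y,.057),w(80,y,.046)]); print(y,"top",((a-[310,245]+.46)*14).round(0).tolist(), "scene",((proj(s,[w(73,y,.051),w(78,y,.057),w(78,y,.068)])-[270,190]+.45)*10).round(0).tolist())
E
```

```text
pt [ 72.84806592 -68.40774468] ix [ 78.50573713 -67.83148972] pt-ix -0.5762549614382237
[array([  7. , -40.9])]
-66 top [[355.0, 206.0], [355.0, 165.0], [351.0, 164.0]] scene [[420.0, 319.0], [408.0, 324.0], [408.0, 290.0]]
-68 top [[369.0, 205.0], [368.0, 164.0], [365.0, 164.0]] scene [[410.0, 315.0], [398.0, 320.0], [398.0, 286.0]]
-70 top [[383.0, 204.0], [382.0, 164.0], [378.0, 163.0]] scene [[399.0, 311.0], [387.0, 316.0], [387.0, 282.0]]
```

```bash
python3 -m crank '[[-0.4,0.9,0,0],[0,0,-1,0],[0,0,-2,0],[0,0,-3,0],[0,0,-3,0],[0,0,-3,0],[0,0,0,0]]'; python3 st.py;  python3 v.py top e4 240 220 200 140 4;python3 z.py e4 310 245 50 40 14
```

```text
time: 7.43
tool_pos: [0.495, 0.2132, 0.2129]
tool_rot: [0.002, 0.687, 0.727, 0.004]
contact_force: [1.2, -0.2, 1.2]
gripper_width: -0.001
t 7.43 stage mm [ -4.5 175.1] z 212.9 rel wheel r 40.2 ang -96.5 toolx ang 90.0 F [ 1.2 -0.2  1.2] j [ 0.27 -0.15  1.84  0.    1.44 -1.36] g -0.0
```

View pics/e4z.png

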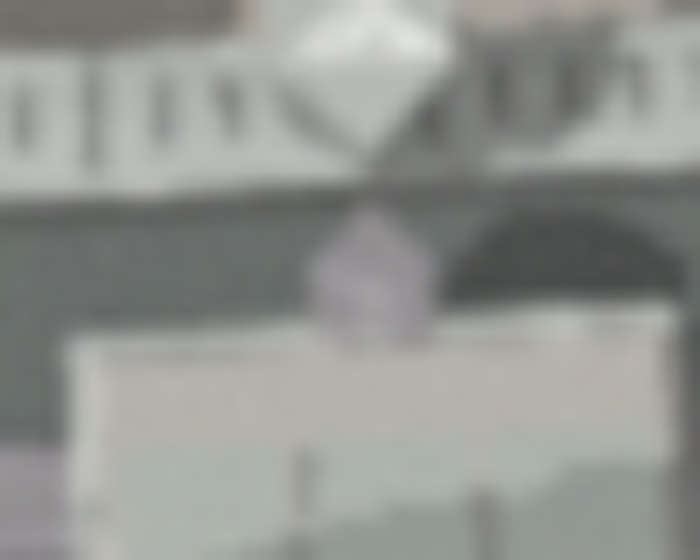

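Pointer tip (372,206) still in line with the index tip (367,161); unchanged after lifting off. On to the cam lever.

```bash
python3 -m crank '[[-3.3,0.96,0,0],[-3.3,0.96,0,0],[-3.3,0.96,0,0],[-3.3,0.96,0,0],[-3.3,0.96,0,0],[-3.3,0.96,0,0],[-3.3,0.96,0,0],[-3.3,0.96,0,0],[-3.3,0.96,0,0],[-3.3,0.96,0,0]]'; python3 -m crank '[[-3.3,0.96,0,0],[0,0,0,1],[0,0,0,0.2],[0,0,0,0],[0,0,0,0]]'; python3 st.py;  python3 v.py scene f3 150 60 260 200 3;  python3 v.py top f4 300 180 200 150 4
```

```text
time: 8.32
tool_pos: [0.6054, -0.1131, 0.2031]
tool_rot: [-0.002, 0.687, 0.727, -0.001]
contact_force: [-0.1, 0.2, 0.2]
gripper_width: 0.004
time: 8.73
tool_pos: [0.617, -0.1432, 0.2041]
tool_rot: [-0.001, 0.73, 0.683, -0.0]
contact_force: [0.3, 0.1, -0.3]
gripper_width: 0.002
t 8.73 stage mm [  97.4 -187.6] z 204.1 rel wheel r 414.2 ang -76.4 toolx ang 83.0 F [ 0.3  0.1 -0.3] j [-0.35  0.09  1.62  0.    1.43 -1.85] g 0.0
```

View pics/f3.png

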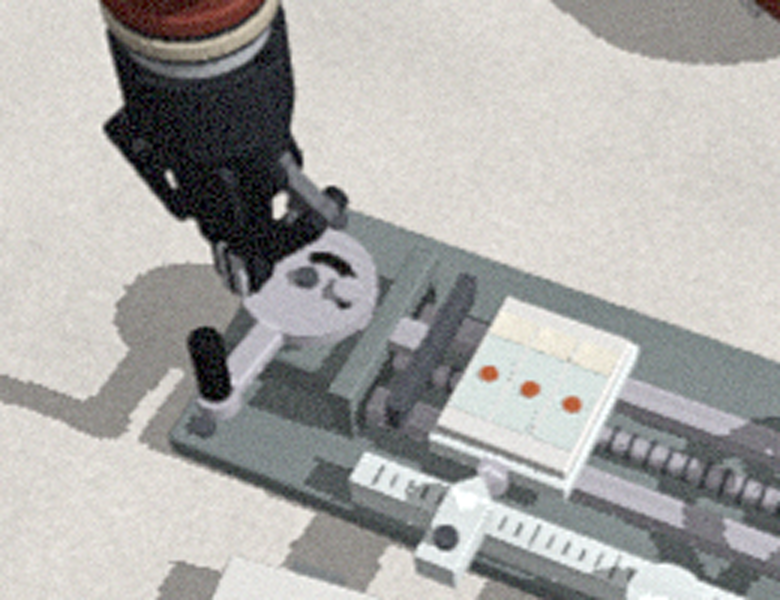

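View pics/f4.png

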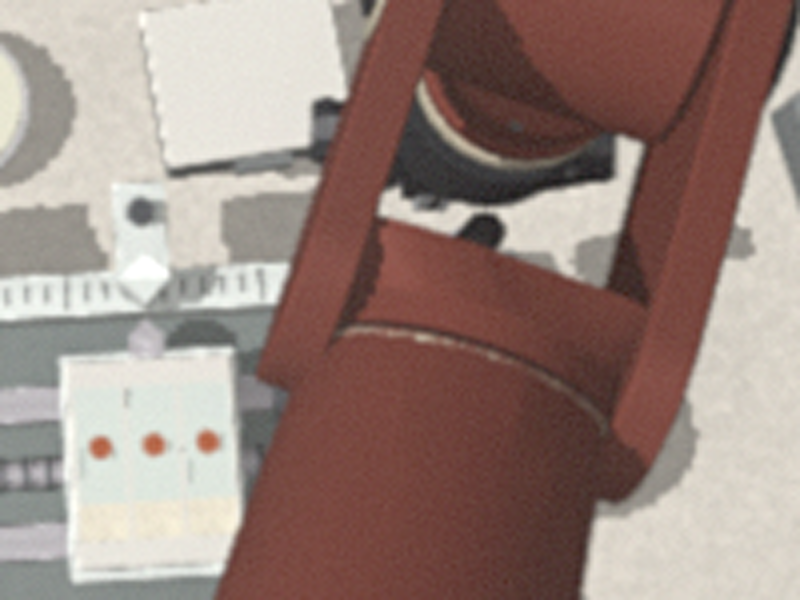

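```bash
python3 -m crank '[[0,0,2,0],[0,0,2.5,0],[0,0,2.5,0],[0,0,2.5,0],[0,0,1.4,0],[0,0,0,0],[0,0,0,0]]'; python3 st.py;  python3 v.py scene g3 150 60 260 200 3
```

```text
time: 9.42
tool_pos: [0.6174, -0.1436, 0.096]
tool_rot: [-0.001, 0.731, 0.682, -0.0]
contact_force: [-0.8, -0.3, -0.1]
gripper_width: 0.0
t 9.42 stage mm [  97.8 -188. ] z 96.0 rel wheel r 414.7 ang -76.4 toolx ang 82.89999999999999 F [-0.8 -0.3 -0.1] j [-0.35  0.19  1.7   0.    1.25 -1.85] g 0.0
```

View pics/g3.png

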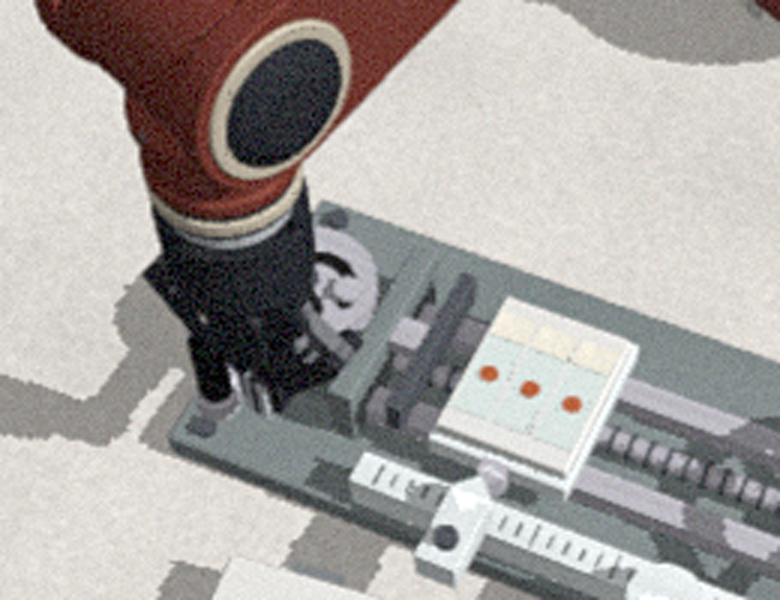

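```bash
python3 -m crank '[[-0.8,0.1,0,0],[-0.8,0.1,0,0],[-1,0.2,0,1],[-1,0.2,0,1],[-1,0.2,0,1],[-1,0.2,0,1],[-1,0.2,0,1],[-1,0.2,0,1],[-1,0.2,0,1],[0,0,0,0]]'; cat >> st.py <<'E'
    s=manip.state();w=stg(s["tool_pos"])-[0,-220];a=np.arctan2(w[1],w[0]); q=s["tool_rot"];m=R.from_quat([q[1],q[2],q[3],q[0]]).as_matrix()
    tx=np.arctan2(m[1,0],m[0,0])-yaw; r=np.hypot(*w); print("cam frame: tool-implied phi %.1f"%(np.degrees(tx)-90),"tang %.1f rad %.1f"%(r*np.cos(a-tx),r*np.cos(a-tx+np.pi/2)), "wristF",s["contact_force"].round(1))
E
python3 st.py;  python3 v.py scene h3 150 60 260 200 3
```

```text
time: 10.3
tool_pos: [0.6064, -0.2315, 0.0984]
tool_rot: [0.001, 0.928, 0.373, 0.001]
contact_force: [-0.1, -0.4, -0.1]
gripper_width: -0.001  File "st.py", line 10
    s=manip.state();w=stg(s["tool_pos"])-[0,-220];a=np.arctan2(w[1],w[0]); q=s["tool_rot"];m=R.from_quat([q[1],q[2],q[3],q[0]]).as_matrix()
IndentationError: unexpected indent
Traceback (most recent call last):
  File "v.py", line 2, in <module>
    from st import *
  File "st.py", line 10
    s=manip.state();w=stg(s["tool_pos"])-[0,-220];a=np.arctan2(w[1],w[0]); q=s["tool_rot"];m=R.from_quat([q[1],q[2],q[3],q[0]]).as_matrix()
IndentationError: unexpected indent
```

```bash
sed -i 's/__main__": show()/__main__":\n    show()/' st.py
python3 st.py;  python3 v.py scene h3 150 60 260 200 3
```

```text
t 10.30 stage mm [  81.9 -275.2] z 98.4 rel wheel r 497.0 ang -80.5 toolx ang 40.599999999999994 F [-0.1 -0.4 -0.1] j [-0.48  0.22  1.66 -0.    1.26 -1.24] g -0.0
cam frame: tool-implied phi -49.4 tang 26.3 rad 95.2 wristF [-0.1 -0.4 -0.1]
```

View pics/h3.png

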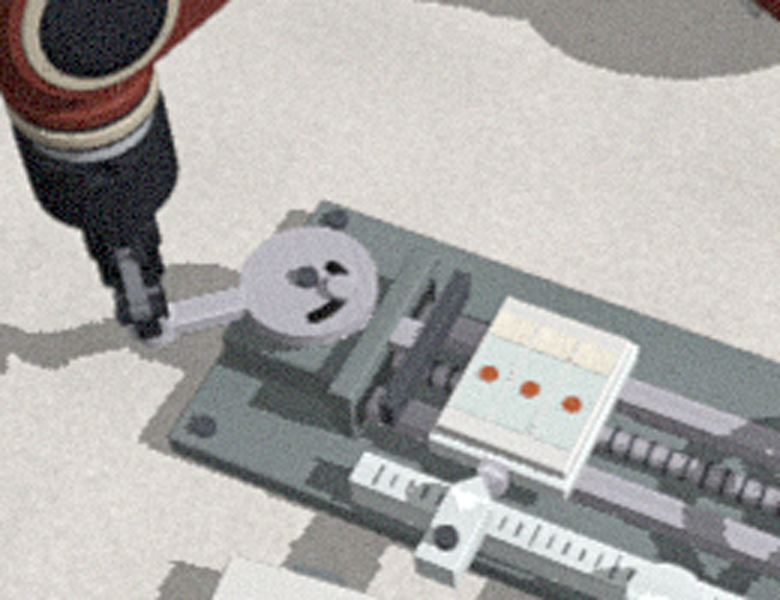

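```bash
python3 -m crank '[[-1,0.2,0,1],[-1,0.2,0,1],[-1,0.2,0,1],[-1,0.2,0,1],[-1,0.2,0,1],[-1,0.2,0,1],[-1,0.2,0,1],[-0.8,0.15,0,0.7],[0,0,0,0],[0,0,0,0]]'; python3 st.py;  python3 v.py scene i3 150 60 260 200 3
```

```text
time: 11.18
tool_pos: [0.5423, -0.2732, 0.0969]
tool_rot: [0.0, 1.0, -0.018, 0.0]
contact_force: [0.2, 0.3, 0.4]
gripper_width: -0.001
t 11.18 stage mm [  15.6 -313.3] z 96.9 rel wheel r 528.5 ang -88.3 toolx ang -5.2 F [0.2 0.3 0.4] j [-0.59  0.13  1.77  0.    1.25 -0.55] g -0.0
cam frame: tool-implied phi -95.2 tang 24.0 rad 91.5 wristF [0.2 0.3 0.4]
```

View pics/i3.png

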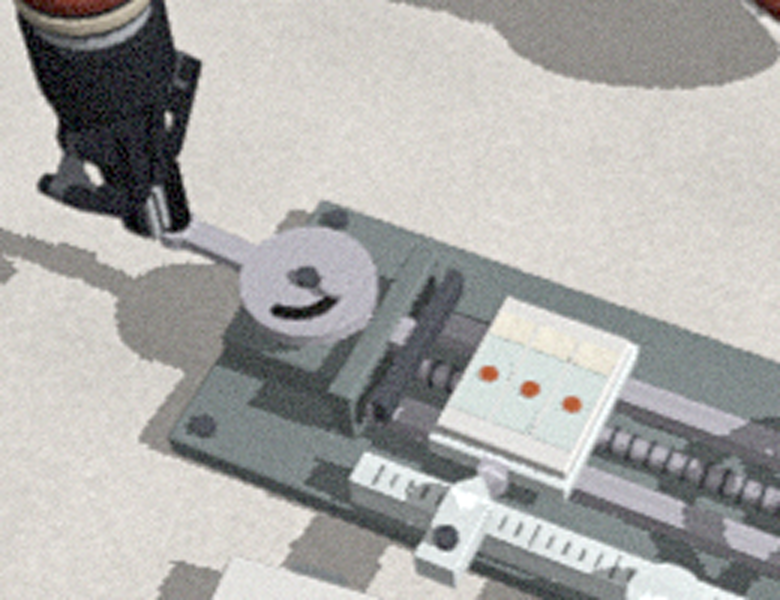

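```bash
python3 -m crank '[[-0.4,0.1,0,0.4],[-0.4,0.1,0,0.4],[0,0,0,0],[0,0,0,0]]'; python3 st.py
```

```text
time: 11.57
tool_pos: [0.5346, -0.2744, 0.0965]
tool_rot: [0.0, 0.998, -0.06, 0.0]
contact_force: [1.0, -0.2, 1.0]
gripper_width: 0.003
t 11.57 stage mm [   7.8 -314. ] z 96.5 rel wheel r 529.1 ang -89.2 toolx ang -10.0 F [ 1.  -0.2  1. ] j [-0.6   0.11  1.78  0.    1.25 -0.48] g 0.0
cam frame: tool-implied phi -100.0 tang 24.0 rad 91.2 wristF [ 1.  -0.2  1. ]
```

```bash
python3 -m crank '[[-0.3,0,0,0],[0,0,0,0]]'; python3 st.py;  python3 v.py scene j3 150 60 260 200 3
```

```text
time: 11.73
tool_pos: [0.5315, -0.2744, 0.0965]
tool_rot: [0.0, 0.998, -0.06, 0.0]
contact_force: [2.5, -1.2, 0.2]
gripper_width: -0.001
t 11.73 stage mm [   4.6 -313.8] z 96.5 rel wheel r 528.8 ang -89.5 toolx ang -10.100000000000001 F [ 2.5 -1.2  0.2] j [-0.6   0.11  1.79 -0.    1.24 -0.48] g -0.0
cam frame: tool-implied phi -100.1 tang 21.0 rad 91.5 wristF [ 2.5 -1.2  0.2]
```

View pics/j3.png

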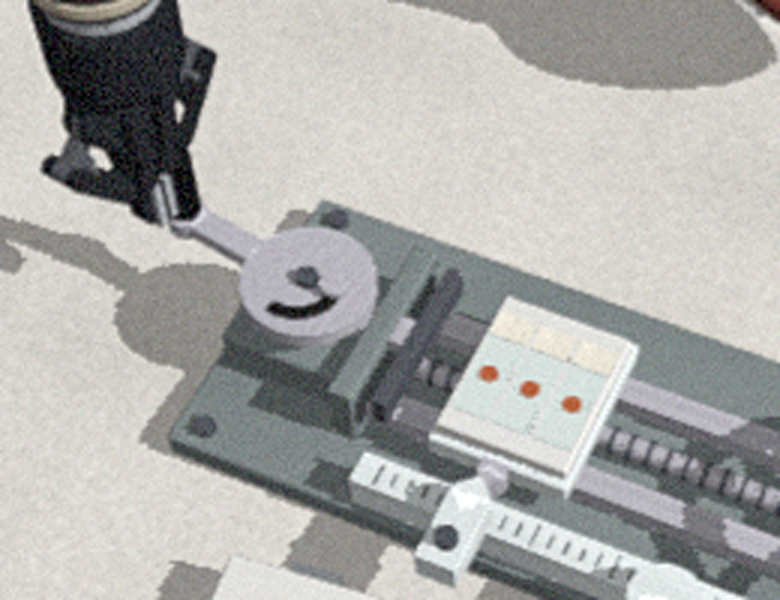

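```bash
for i in 1; do python3 -m crank '[[-0.2,0,0,0],[0,0,0,0]]'; done; python3 st.py; python3 -m crank '[[-0.2,0,0,0],[0,0,0,0]]'; python3 st.py
```

```text
time: 11.95
tool_pos: [0.5312, -0.2744, 0.0967]
tool_rot: [0.001, 0.998, -0.061, 0.003]
contact_force: [10.5, -2.2, -3.5]
gripper_width: -0.0
t 11.95 stage mm [   4.4 -313.8] z 96.7 rel wheel r 528.8 ang -89.5 toolx ang -10.2 F [10.5 -2.2 -3.5] j [-0.6   0.1   1.79  0.    1.24 -0.48] g -0.0
cam frame: tool-implied phi -100.2 tang 20.9 rad 91.5 wristF [10.5 -2.2 -3.5]
time: 12.12
tool_pos: [0.5311, -0.2744, 0.0969]
tool_rot: [0.001, 0.998, -0.061, 0.006]
contact_force: [16.8, -3.0, -8.3]
gripper_width: 0.001
t 12.12 stage mm [   4.3 -313.8] z 96.9 rel wheel r 528.8 ang -89.5 toolx ang -10.2 F [16.8 -3.  -8.3] j [-0.6   0.1   1.8   0.    1.23 -0.48] g 0.0
cam frame: tool-implied phi -100.2 tang 20.8 rad 91.6 wristF [16.8 -3.  -8.3]
```

```bash
python3 -m crank '[[0.5,0,0,0],[0.8,0,0,0],[1,0,0,0],[0,0,-2,0],[0,0,-3,0],[0,0,-3,0],[0,0,-3,0],[2,-3,0,0],[0,0,0,0],[0,0,0,0]]'; python3 st.py;  python3 v.py scene k3 150 60 260 200 3; python3 v.py top k4 240 220 200 140 4;python3 z.py k4 310 245 50 40 14
```

```text
time: 12.95
tool_pos: [0.5744, -0.2483, 0.2066]
tool_rot: [0.0, 0.998, -0.06, -0.0]
contact_force: [-1.1, -0.0, -0.7]
gripper_width: 0.001
t 12.95 stage mm [  49.  -290.2] z 206.6 rel wheel r 507.5 ang -84.5 toolx ang -10.100000000000001 F [-1.1 -0.  -0.7] j [-0.53  0.07  1.64 -0.    1.44 -0.41] g 0.0
cam frame: tool-implied phi -100.1 tang 60.5 rad 60.5 wristF [-1.1 -0.  -0.7]
```

View pics/k3.png

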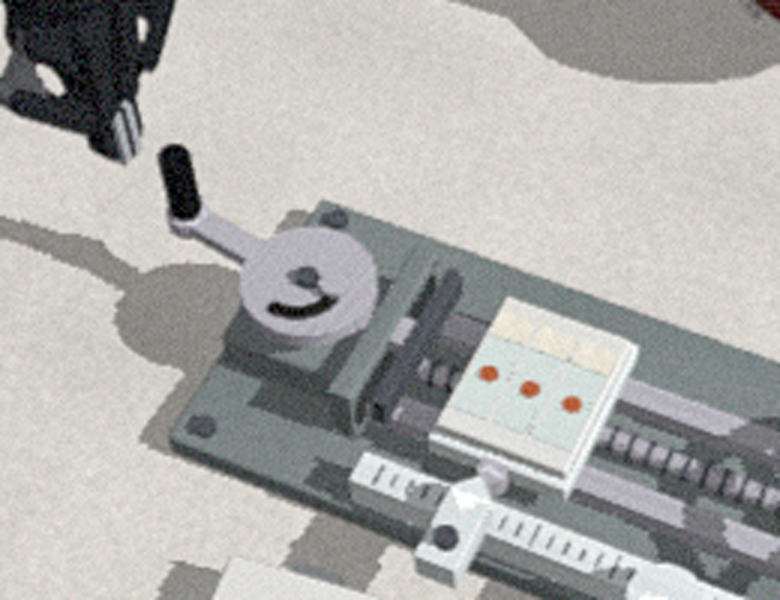

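View pics/k4z.png

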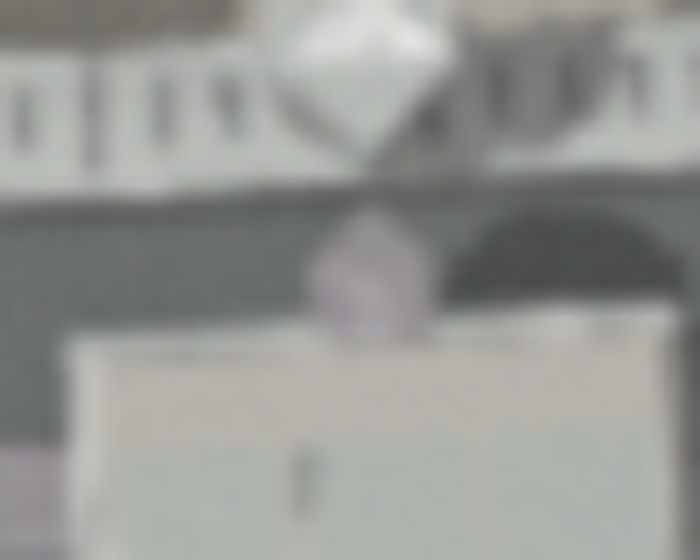

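```bash
python3 m.py k4 372 206 367 161; python3 - <<'E'
from st import *
s=np.load("k3.npy",allow_pickle=True).item()
p=stg(onz(s,(150+175/3,60+152/3),.128))-[0,-220]; print(p,np.hypot(*p),np.radians(np.degrees(np.arctan2(p[1],p[0]))))
t=np.load("k4.npy",allow_pickle=True).item();t0=np.load("top0.npy",allow_pickle=True).item()
d=np.abs(t["img"].astype(int)-t0["img"]).max(2)[120:225,190:400]; print("bystander area changed px",(d>60).sum())
E
```

```text
pt [ 72.84806592 -68.40774468] ix [ 78.50573713 -67.83148972] pt-ix -0.5762549614382237
[array([  6.8, -67.3]), array([  6.6, -94. ]), array([  7.2, -40.7])]
[-20.11472473 -89.73631344] 91.96308009945304 -1.7913050820356247
bystander area changed px 0
```

Lever measures about 1.75–1.79 rad (at its stop), the pointer is within about 1 mm, and the bystanders haven't moved. Handing in.

```bash
python3 -c "
from plant import manip
print(manip.job_done())"
```

```text
the job is handed in; nothing more can be done
None
```

I set the stage to the pointed clip, clamped it with the cam lever, and handed the job in at about 13 s on the robot's clock. `job_done()` gives no verdict, so the results below are my own last checks.

**What I did:** I pushed a handwheel spoke clockwise with the closed fingers, about 1.4 turns. The arm then lifted clear and swept the lever's grip round to its hard stop. There it stopped moving and the wrist force rose to about 19 N. I backed off and moved clear of everything.

**Last checks:**
- **Pointer:** in the top view it is 0.6 mm past the index tip, and the middle slide dot agrees to within about 1 mm. The reading was the same before and after clamping.
- **Cam lever:** about 1.79 rad by camera and 1.75 rad by the arm's position, so it is at the stop.
- **Bystanders:** comparing the top view with the start showed no change around the slide box, petri dish and amber jar.
- **Contact:** the tool was clear of everything and the wrist force was near zero.

**What disagreed:** the pointer readings from the scene camera ran about 7 mm off those from the top camera. I put this down to picking the wedge's lower edge instead of its tip, so I relied on the top view.

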